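# Zero a spring-tip gauge on a tilted microscope stage and hold it on the measuring spot

## Robot

A 6-joint arm with a two-finger parallel gripper is mounted at the origin on the work surface. World frame = base frame: x ahead of the robot, y to its left, z up, the work surface at z = 0. Lengths are in m, angles in rad, forces in N, time in s.
With the tool pointing down it reaches from about 0.35 to 0.8 m from the base axis. Payload 7.3 kg.
Tool frame: the origin (TCP) lies midway between the tips of the shut fingers; the grasp point (between the pads) lies 19 mm behind it; z points along the fingers, y is the direction in which the jaws open and shut (so a half turn about z gives the same grasp; the last joint's range is limited). The gripper opens to 85 mm and grips with 20 to 120 N. Pads are 22 mm wide; open, the fingers measure 114 mm over their backs; the gripper's body (76 mm by 85 mm) begins 54 mm behind the grasp point. The pads swing forward as they close: fully open they stand 13 mm farther back than shut.
Start: joints at [1.179, 0.342, 1.524, -0, 1.275, -0.146], TCP at [0.128, 0.509, 0.194] pointing down, gripper open.
Joint ranges: [-2.53, 2.53], [-0.77, 2.02], [0.04, 2.7], [-1, 4.14], [0.28, 2.66], [-3.11, 3.11]. Speed limits (rad/s): [2.57, 2.57, 3.14, 3.14, 3.14, 3.14].

## Interface

Orientations are given as a 3x3 rotation matrix whose columns are the frame's x, y, z axes.
In Python, from cell import ctrl gives the robot as it stands.
- The arm moves only by the tool apply_moves, never from a script. Its arguments are lists of equal length, an entry for each row: "rotation": the turn, a rotation vector about the tool's x, y, z in degrees, a list of three; "translation": the shift along the tool's x, y, z in cm, a list of three; "claw": the closure, from -1 (fully open) to 1 (shut), so that 0 is half open. In form: {"rotation": [[rx, ry, rz], ...], "translation": [[x, y, z], ...], "claw": [claw, ...]}. A call has 1 to 12 rows; each row is the pose to reach, as a shift and turn from the pose commanded when the call began, along the tool's axes at that moment; what a row does not reach only later rows make up. A row lasts 1/10 s, in which the tool goes at most 50 mm and 8.59 degrees, less where a joint would pass 70% of its speed; a pose out of reach is approached as far as the arm can. A call with a gripper value outside its range is refused whole. The fingers move at their own pace and stop on an object; the grip force is fixed at half the most. Time passes only in rows, so rows that repeat a pose let the fingers close. It gives the time, the measured TCP pose, the force and the opening at its end, in the units of the state.
- ctrl.get_obs(): the state, without advancing time (a new reading comes with each control period).
- ctrl.capture(name): name is "scene" or "top" or "wrist"; returns a dict with "img" (400x640x3 uint8, blue, green, red), "range_z" (400x640 float32, m along the optical axis (not along the pixel's ray), 0 where there is no reading), "intrinsics" (3x3 intrinsics, pixels), "k1" (the pictures are not rectified: a ray, as slopes to the right and down, at radius r is drawn at 1 + k1 r^2 times it, then the intrinsics apply), "R" (3x3) and "t" (3): a world point X has camera coordinates R X + t. Camera axes: x right, y down, z forward; pixel columns grow to the right and rows downward; lengths in m; the calibration is good to about 2 mm. A picture is of the moment at which its call begins.
- ctrl.close_job(): hands the job in, once; it reports no verdict.
The state is a dict: "time_s": time; "q": joint angles; "qd": joint speeds; "joint_torque": joint torques, N m; "tcp_pos": TCP position; "tool_rot": TCP orientation; "ft_force": force on the tool from outside, world axes, zero at the start; "torque": the same for the moment, N m; "grip_width": finger opening in m.
Only numpy, scipy, OpenCV 4.12 (cv2) and the standard library are available. Lean on these libraries where they do the work, as an engineer would, in place of code of your own. Each camera call takes 0.05 s, during which the arm holds its last target. There are 200 camera calls.

## Task

Take the yellow spring-tip gauge out of the tool rest and, holding it square to the tilted stage plate, press its tip lightly on the white dot for about a second to zero it (plunger about half-way in, some 4 mm, never pushing hard). Lift it clear of the plate, then press it on the orange dot in the same way, square to the plate with the plunger about half-way in, and finish while holding it there: do not let go. Do not shift the plate's tilt, and leave the blue driver and everything else on the bench alone.

Things in the scene. Friction and masses are not known exactly. Their poses are not given: they have to be found in the camera images.
- gauge_grip (a point): Centre of the gauge's yellow square handle, 26 x 26 mm, 80 mm long along z. Loose, 180 g; stands upright, tip down, in a hole of the rest, handle's underside (40 mm below this point) on the rest's top; lift straight up 55 mm or more to draw it out. z points along the gauge away from its tip, x and y square to the handle's flat sides. Plunger out, the tip's end is 92 mm away along -z.
- gauge_tip (a point): End point of the gauge's 8 mm brass ball tip, on the gauge's axis, on a 6 mm sprung plunger rod; moves with the plunger. z points along the gauge towards the handle. Above the plunger is a steel barrel, 16 mm diameter, 30 mm long, that stands in the rest's 19.5 mm hole.
- plunger (a joint): How far the gauge's plunger is pushed in, m: 0 fully out, 0.008 at its stop. A spring holds it out: it starts to move at 1.0 N and needs 0.4 N more per mm (2.6 N at 4 mm).
- white_dot (a point): Centre of the white zero dot (20 mm diameter, flush) on the top face of the stage's plate. z is the plate's normal, pointing away from the plate; x runs along its hinge axis. The plate is dark, 126 x 120 x 10 mm, hinged about 70 mm above the table and always leans to one side by 0.17 to 0.35 rad.
- orange_dot (a point): Centre of the orange measuring dot (20 mm diameter, flush) on the same plate, 64 mm along x and 44 mm along y from the white dot. Axes as for the white dot.
- stage: White fixed stand of the tilting plate: base 160 x 110 mm, two cheeks 84 mm high at its x ends carry the plate (counted as part of it). Origin at the centre of its underside, x along the hinge. At a different place and yaw each time. The stiff hinge holds the tilt under a light touch (slips at about 2 N m).
- rest: Grey fixed tool rest, block 70 x 170 x 60 mm with two upright holes 90 mm apart along its y; origin at the centre of its underside. It may stand to the right or the left of the stage, and either tool may be in either hole.
- driver_grip (a point): Centre of the blue round handle (26 mm diameter, 75 mm long) of the loose driver that stands in the other hole of the rest. Not to be moved.
- slide_box: Green slide box 100 x 160 x 34 mm, loose, at the back of the bench; origin under its centre. Leave alone.
- dishes: Stack of three clear round dishes, 92 mm diameter, 45 mm high, loose, at the back; origin under its centre. Leave alone.
- objective: Steel microscope objective standing upright, 32 mm diameter, 52 mm high, loose, at the back; origin under its centre. Leave alone.
- oil: Small amber bottle, 36 mm diameter, 70 mm high, loose, at the back; origin under its centre. Leave alone.
- pot: White cup, 80 mm diameter, 90 mm high, loose, at the left side; origin under its centre. Leave alone.
Things that resemble listed ones, but are neither listed nor needed, are in the scene too. Of the things that look like the part that bears gauge_grip, the largest one is meant.

How it is judged:
By the outcome, as a careful person would: the job done as asked, in the order asked, and still so for the second after the job is handed in, while the arm keeps its last pose, push and grip.
It also fails if it takes over 48 s, if anything falls off the work surface, if the arm or the gripper's body presses on something with over 40 N, if the wrist force passes 120 N, or if a joint passes its speed limit or range.

## Working session

There is one attempt and no reset: what is moved stays moved. The work goes in short steps, Python scripts to look and compute and a tool call to move; the robot and the scene stay as the last step left them, time stands still between calls to the robot, and variables do not carry over. Pictures are saved under pics/ and viewed, about 8 in all and at most 12, crops included, and the job is handed in when it is done.

Besides the shell and the picture viewer there is one more tool, called after "Call:" as name(argument=value, ...) on one line, values as JSON. apply_moves: Moves the arm, as the interface text tells. Its arguments: {"type":"object","properties":{"rotation":{"type":"array","items":{"type":"array","items":{"type":"number"}}},"translation":{"type":"array","items":{"type":"array","items":{"type":"number"}}},"claw":{"type":"array","items":{"type":"number"}}},"required":["rotation","translation","claw"]}

```bash
ls; mkdir -p pics; cat > h.py <<'E'
import numpy as np, cv2, pickle
from cell import ctrl
def grab(n):
    c=ctrl.capture(n); pickle.dump(c,open(f'{n}.pkl','wb')); return c
def load(n): return pickle.load(open(f'{n}.pkl','rb'))
def rays(c,uv):
    K=np.array(c['intrinsics'],float); uv=np.asarray(uv,float).reshape(-1,2)
    d=np.stack([(uv[:,0]-K[0,2])/K[0,0],(uv[:,1]-K[1,2])/K[1,1]],1)
    s=d.copy()
    for _ in range(20): s=d/(1+c['k1']*(s**2).sum(1,keepdims=True))
    s=np.c_[s,np.ones(len(s))]
    R=np.array(c['R']);t=np.array(c['t']).ravel()
    return -R.T@t, s@R, s   # centre, world dirs (per unit depth), cam
def plane(c,uv,z):
    o,d,_=rays(c,uv); return o+d*((z-o[2])/d[:,2])[:,None]
def pts(c,uv):
    uv=np.asarray(uv,float).reshape(-1,2)
    z=c['range_z'][uv[:,1].round().astype(int),uv[:,0].round().astype(int)]
    o,d,_=rays(c,uv); return o+d*z[:,None]
def proj(c,X):
    X=np.atleast_2d(X)@np.array(c['R']).T+np.array(c['t']).ravel(); s=X[:,:2]/X[:,2:]
    s=s*(1+c['k1']*(s**2).sum(1,keepdims=True)); K=c['intrinsics']
    return np.c_[s[:,0]*K[0][0]+K[0][2],s[:,1]*K[1][1]+K[1][2]]
E
python3 - <<'E'
from h import *
for n in ['scene','top','wrist']:
    c=grab(n); cv2.imwrite(f'pics/{n}0.png',c['img'])
    print(n,c['k1'],c['intrinsics'],-np.array(c['R']).T@np.array(c['t']).ravel(), np.array(c['R'])[2])
o=ctrl.get_obs(); print({k:np.round(v,4).tolist() for k,v in o.items()})
E
```

```text
pics
scene -0.09296717843815669 [[500.63561512   0.         328.50133419]
 [  0.         500.63561512 201.18772331]
 [  0.           0.           1.        ]] [ 1.51280095 -0.26133901  0.91537409] [-0.70921812  0.27532183 -0.64900504]
top -0.032076890160510046 [[381.30424129   0.         318.17804963]
 [  0.         381.30424129 194.67896903]
 [  0.           0.           1.        ]] [0.53442876 0.08647318 1.04487558] [ 0.07868157  0.03445184 -0.99630431]
wrist -0.01488891533810355 [[354.36871466   0.         320.12596115]
 [  0.         354.36871466 200.8873716 ]
 [  0.           0.           1.        ]] [0.06078071 0.52585466 0.37258323] [ 0.26277853 -0.0676053  -0.96248479]
{'time_s': 0.15, 'q': [1.179, 0.3425, 1.5248, 0.0, 1.2754, -0.146], 'qd': [0.0013, -0.0008, -0.0034, -0.0013, 0.0024, 0.0005], 'joint_torque': [0.0011, -43.3907, -24.6145, -0.0002, 0.006, -0.0], 'tcp_pos': [0.1276, 0.5089, 0.1931], 'tool_rot': [[-0.9699, 0.2433, -0.0005], [0.2433, 0.9699, -0.0011], [0.0002, -0.0011, -1.0]], 'ft_force': [0.4227, -0.5813, 0.3832], 'torque': [0.041, -0.0514, -0.0142], 'grip_width': 0.0852}
```

View pics/scene0.png

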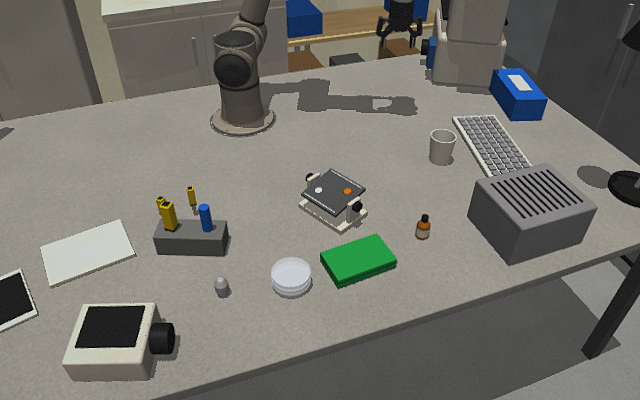

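View pics/top0.png

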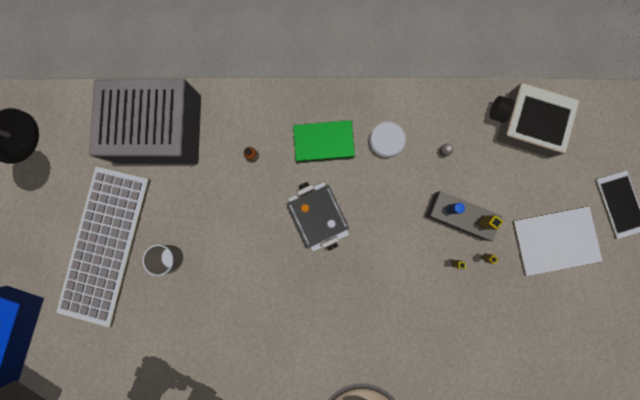

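Scene view: three yellow candidates, at scene (168,215) / top (495,222), which stands in the rest and is the largest, and two smaller ones on the bench at scene (160,203) / top (490,258) and scene (192,196) / top (460,264). I choose the one in the rest. The driver is at top (458,208). The plate has the white dot at top (331,224) and the orange dot at (305,208).

```bash
python3 - <<'E'
from h import *
t=load('top'); s=load('scene')
a=cv2.resize(t['img'][170:290,420:540],None,fx=4,fy=4,interpolation=cv2.INTER_CUBIC); b=cv2.resize(s['img'][170:270,140:240],(480,480),interpolation=cv2.INTER_CUBIC)
cv2.imwrite('pics/crop1.png',np.hstack([a,b])[:, :800] if 0 else cv2.resize(np.hstack([a,b]),(800,400)))
def masks(c):
    h=cv2.cvtColor(c['img'],cv2.COLOR_BGR2HSV)
    return {'yellow':cv2.inRange(h,(20,120,60),(33,255,255)),'orange':cv2.inRange(h,(5,180,120),(17,255,255)),'blue':cv2.inRange(h,(105,120,50),(125,255,255))}
for n,c in (('top',t),('scene',s)):
    for k,m in masks(c).items():
        N,_,st,ce=cv2.connectedComponentsWithStats(m)
        for i in range(1,N):
            if 12<st[i,4]<1500:
                P=pts(c,np.argwhere(_==i)[:,::-1]); P=P[np.isfinite(P).all(1)]
                print(n,k,st[i].tolist(),ce[i].round(1),np.median(P,0).round(3),'zmax',np.percentile(P[:,2],95).round(3),P.min(0).round(3),P.max(0).round(3))
# rest top: depth points with z~0.06 near
for n,c in (('top',t),('scene',s)):
    uv=np.argwhere(np.ones((400,640)))[:,::-1]; P=pts(c,uv)
    m=(abs(P[:,2]-.06)<.006)&(P[:,0]>.3)&(P[:,0]<.75)&(P[:,1]<0)&(P[:,1]>-.6)
    r=cv2.minAreaRect(P[m][:,:2].astype(np.float32)); print(n,'rest',m.sum(),r, P[m][:,2].mean())
    m=(P[:,2]>.035)&(P[:,2]<.14)&(P[:,0]>.35)&(P[:,0]<.65)&(P[:,1]<.2)&(P[:,1]>-.02)
    print(n,'stage',m.sum(),P[m].min(0),P[m].max(0))
E
```

```text
top yellow [488, 215, 15, 15, 109] [494.6 221.8] [ 0.546 -0.297  0.139] zmax 0.143 [ 0.53  -0.378 -0.002] [ 0.563 -0.284  0.144]
top yellow [488, 255, 10, 9, 57] [492.4 258.8] [ 0.456 -0.311  0.089] zmax 0.092 [ 0.446 -0.361 -0.002] [ 0.466 -0.302  0.094]
top yellow [457, 261, 9, 8, 53] [461.  264.5] [ 0.442 -0.235  0.088] zmax 0.092 [ 0.433 -0.27   0.001] [ 0.449 -0.228  0.093]
top orange [301, 205, 8, 7, 42] [304.8 207.9] [0.576 0.153 0.08 ] zmax 0.083 [0.569 0.145 0.075] [0.584 0.163 0.083]
top blue [454, 203, 11, 10, 93] [458.8 207.6] [ 0.578 -0.216  0.135] zmax 0.138 [ 0.569 -0.229  0.128] [ 0.59  -0.204  0.139]
top blue [0, 296, 21, 72, 817] [  6.7 323.2] [0.275 0.923 0.089] zmax 0.092 [0.156 0.086 0.077] [0.534 0.947 1.045]
scene yellow [186, 186, 10, 19, 111] [190.9 195.6] [ 0.449 -0.237  0.071] zmax 0.092 [ 0.434 -0.261  0.044] [ 1.513 -0.228  0.915]
scene yellow [156, 196, 22, 35, 416] [167.1 213.8] [ 0.554 -0.304  0.104] zmax 0.141 [ 0.367 -0.326 -0.002] [ 0.567 -0.286  0.146]
scene orange [344, 189, 7, 5, 31] [347.  190.9] [0.576 0.153 0.08 ] zmax 0.083 [0.568 0.145 0.076
[... 522 characters left out ...]
ne blue [426, 37, 10, 32, 198] [431.   51.7] [-0.055  0.763  0.124] zmax 0.154 [-0.127 -0.261  0.056] [1.513 0.806 0.915]
scene blue [199, 204, 14, 28, 267] [205.2 217.4] [ 0.59  -0.219  0.11 ] zmax 0.137 [ 0.567 -0.261  0.067] [ 1.513 -0.206  0.915]
top rest 1506 ((0.641607940196991, -0.2967010736465454), (0.2534862756729126, 0.4211615025997162), 54.21744155883789) 0.06017159354751787
top stage 2612 [0.47094204 0.04018072 0.03720094] [0.64385887 0.19899552 0.08949814]
scene rest 1215 ((0.598767101764679, -0.3186972737312317), (0.2696695625782013, 0.34402406215667725), 75.3028335571289) 0.06102193597573931
scene stage 2043 [0.47408426 0.04076344 0.03502401] [0.64535316 0.1995609  0.09059378]
```

View pics/crop1.png

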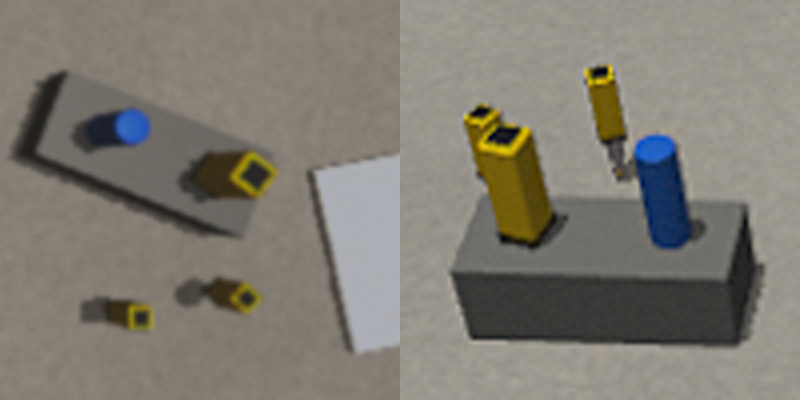

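The close crop confirms it: the large yellow square handle stands in the rest next to the blue driver, and the two small ones stand on the bench. Next I move over the stage for a wrist view.

Call:
apply_moves(rotation=[[0,0,64],[0,0,64],[0,0,64],[0,0,64],[0,0,64],[0,0,64],[0,0,64],[0,0,64],[0,0,64],[0,0,64],[0,0,64],[0,0,64]], translation=[[-47.7,-29.2,-6.7],[-47.7,-29.2,-6.7],[-47.7,-29.2,-6.7],[-47.7,-29.2,-6.7],[-47.7,-29.2,-6.7],[-47.7,-29.2,-6.7],[-47.7,-29.2,-6.7],[-47.7,-29.2,-6.7],[-47.7,-29.2,-6.7],[-47.7,-29.2,-6.7],[-47.7,-29.2,-6.7],[-47.7,-29.2,-6.7]], claw=[-1,-1,-1,-1,-1,-1,-1,-1,-1,-1,-1,-1])

```text
time_s: 1.35
tcp_pos: [0.5221, 0.1062, 0.2603]
tool_rot: [[-0.202, 0.979, 0.001], [0.979, 0.202, -0.001], [-0.001, 0.0, -1.0]]
ft_force: [0.1, 0.8, -0.2]
grip_width: 0.0853
```

```bash
python3 - <<'E'
from h import *
c=grab('wrist'); cv2.imwrite('pics/w1.png',c['img'])
o=ctrl.get_obs(); print(o['q'].round(3) if hasattr(o['q'],'round') else o['q'], o['tcp_pos'])
E
```

```text
[ 5.800e-02  3.140e-01  1.381e+00 -1.000e-03  1.447e+00 -1.450e-01] [0.5219085  0.10654505 0.26012985]
```

View pics/w1.png

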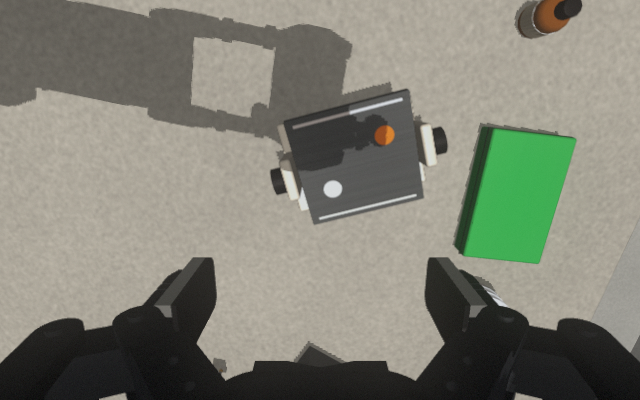

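White dot at (333,189) and orange dot at (385,135), half in shadow; the plate corners are around (284,121), (408,90), (423,198) and (314,223). I fit the plate plane to depth and cast the dots onto it.

```bash
cat > plate.py <<'E'
from h import *
def plane_fit(P):
    for _ in range(5):
        m=P.mean(0); n=np.linalg.svd(P-m,full_matrices=False)[2][2]; n*=np.sign(n[2]); r=(P-m)@n; P=P[abs(r)<max(2.5*r.std(),1e-4)]
    return m,n,r.std(),len(P)
E
python3 - <<'E'
from plate import *
c=load('wrist'); img=c['img']; h=cv2.cvtColor(img,cv2.COLOR_BGR2HSV)
poly=np.array([[295,132],[400,105],[412,190],[322,212]])
pm=np.zeros((400,640),np.uint8); cv2.fillPoly(pm,[poly],255)
uv=np.argwhere(pm)[:,::-1]; P=pts(c,uv); m,n,s,N=plane_fit(P); print('wrist plane',m,n,s,N,'tilt',np.arccos(n[2]))
for nm in('top','scene'):
    d=load(nm); q=proj(d,pts(c,poly)); k=np.zeros((400,640),np.uint8); cv2.fillPoly(k,[cv2.convexHull(((q-q.mean(0))*.85+q.mean(0)).round().astype(np.int32))],255)
    print(nm,plane_fit(pts(d,np.argwhere(k)[:,::-1])))
om=cv2.inRange(h,(3,120,60),(20,255,255))&pm; wm=cv2.inRange(h,(0,0,150),(180,60,255))&pm
D={}
for k,mm in(('o',om),('w',wm)):
    N,l,st,ce=cv2.connectedComponentsWithStats(mm); i=1+st[1:,4].argmax(); print(k,st[i],ce[i])
    o,d,_=rays(c,ce[i]); D[k]=(o+d*((m-o)@n/(d@n))[:,None])[0]; print(D[k])
v=D['o']-D['w']; print(np.linalg.norm(v),'expect',np.hypot(64,44))
# solve x axis: in-plane, v = 64x+44y
y0=np.cross(n,v); a=np.arctan2(44,64); vn=v/np.linalg.norm(v); x=vn*np.cos(a)-np.cross(n,vn)*np.sin(a); print('x',x,'y',np.cross(n,x))
pickle.dump((D,n,x),open('plate.pkl','wb'))
for nm in('top','scene'):
    d=load(nm); print(nm,'proj o,w',proj(d,np.array([D['o'],D['w']])))
E
```

```text
wrist plane [0.55752104 0.12388645 0.07453987] [ 0.07984235 -0.16410492  0.98320637] 0.0006893173768316692 8523 tilt 0.18352570443236316
top (array([0.55761277, 0.12160638, 0.08251675]), array([-0.46026799,  0.8877457 ,  0.00780682]), np.float64(0.022917116642899124), 1101)
scene (array([0.56157954, 0.12022131, 0.07545326]), array([ 0.07883524, -0.14973433,  0.98557832]), np.float64(0.00186252805992204), 766)
o [374 125  21  20 322] [384.07453416 134.70186335]
[0.57791839 0.15436563 0.0779707 ]
w [323 180  19  18 255] [332.36470588 188.63529412]
[0.53932212 0.08716299 0.0698883 ]
0.07791784730798533 expect 77.6659513557904
x [8.98243778e-01 4.39497377e-01 4.12724816e-04] y [-0.43218435  0.88312606  0.18249673]
top proj o,w [[304.45586139 207.42359889]
 [330.7435483  223.01445043]]
scene proj o,w [[347.34079712 191.64732392]
 [318.43242269 190.63808892]]
```

The dot spacing comes out at 77.9 mm against a nominal 77.7, and the hinge axis comes out level, so the plate fit agrees. Next I look at the gauge.

Call:
apply_moves(rotation=[[0,0,40],[0,0,40],[0,0,40],[0,0,40],[0,0,40],[0,0,40],[0,0,40],[0,0,40],[0,0,40]], translation=[[-39.1,-6.2,0],[-39.1,-6.2,0],[-39.1,-6.2,0],[-39.1,-6.2,0],[-39.1,-6.2,0],[-39.1,-6.2,0],[-39.1,-6.2,0],[-39.1,-6.2,0],[-39.1,-6.2,0]], claw=[-1,-1,-1,-1,-1,-1,-1,-1,-1])

```text
time_s: 2.3
tcp_pos: [0.5386, -0.2894, 0.259]
tool_rot: [[0.475, 0.88, -0.002], [0.88, -0.475, -0.0], [-0.001, -0.002, -1.0]]
ft_force: [0.1, 0.2, -0.7]
grip_width: 0.0853
```

```bash
python3 - <<'E'
from h import *
c=grab('wrist'); cv2.imwrite('pics/w2.png',c['img'])
o=ctrl.get_obs(); print(o['q'],o['tcp_pos'],o['tool_rot'])
h=cv2.cvtColor(c['img'],cv2.COLOR_BGR2HSV); m=cv2.inRange(h,(20,100,50),(33,255,255))
N,l,st,ce=cv2.connectedComponentsWithStats(m)
for i in range(1,N):
    if st[i,4]>40:
        P=pts(c,np.argwhere(l==i)[:,::-1]); z=np.percentile(P[:,2],95); T=P[abs(P[:,2]-z)<.006]
        print(st[i],ce[i],z,len(T),cv2.minAreaRect((T[:,:2]*1000).astype(np.float32)))
E
```

```text
[-6.14423933e-01  4.69844264e-01  1.14660661e+00  3.24180429e-04
  1.52739632e+00 -1.21387150e-01] [ 0.53884322 -0.28652702  0.25927248] [[ 4.73316371e-01  8.80890954e-01 -1.65548732e-03]
 [ 8.80892309e-01 -4.73314159e-01  1.56435529e-03]
 [ 5.94460834e-04 -2.19874102e-03 -9.99997406e-01]]
[199 154  33  27 388] [216.54123711 165.84793814] 0.08970618563736159 194 ((441.2647399902344, -235.0117645263672), (17.35079002380371, 16.65890884399414), 2.4461772441864014)
[318 160  33  45 873] [333.3997709  179.91065292] 0.14010256199083695 503 ((546.4613647460938, -300.035400390625), (26.28721046447754, 25.057662963867188), 53.28789138793945)
[253 207  24  31 388] [265.6056701  220.47938144] 0.08965129234400561 183 ((456.4458312988281, -313.3957824707031), (17.554588317871094, 17.177471160888672), 43.047115325927734)
```

View pics/w2.png

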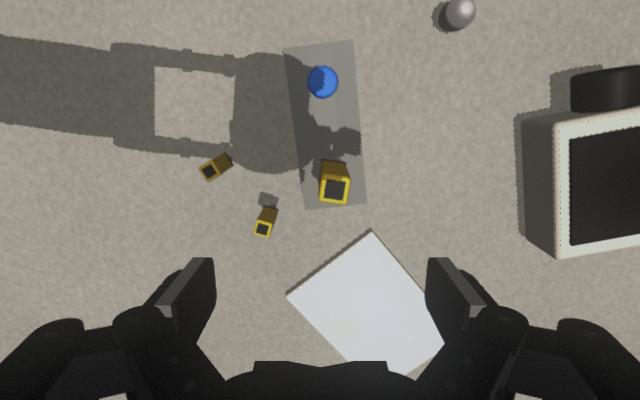

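The gauge's top face is at (335,190), the driver at (323,82) and the two small lookalikes at (215,166) and (264,222). I refine the handle's centre and yaw from its top outline.

```bash
python3 - <<'E'
from h import *
c=load('wrist'); img=c['img'][150:215,305:365]; big=cv2.resize(img,None,fx=8,fy=8,interpolation=cv2.INTER_CUBIC)
h=cv2.cvtColor(big,cv2.COLOR_BGR2HSV); 
ye=cv2.inRange(h,(18,100,150),(36,255,255))  # bright top
N,l,st,ce=cv2.connectedComponentsWithStats(ye); i=1+st[1:,4].argmax(); m=(l==i).astype(np.uint8)
cs,hi=cv2.findContours(m,cv2.RETR_CCOMP,cv2.CHAIN_APPROX_NONE)
for k,ct in enumerate(cs):
    if cv2.contourArea(ct)<1500: continue
    uv=(ct[:,0]+.5)/8-.5+[305,150]; X=plane(c,uv,.14)[:,:2]*1000
    r=cv2.minAreaRect(X.astype(np.float32)); M=cv2.moments(X.astype(np.float32)[:,None]); print(hi[0][k],len(ct),r)
cv2.imwrite('pics/h.png',np.hstack([big,np.dstack([m*255]*3)]))
# rest edges
P=pts(c,np.argwhere(np.ones((400,640)))[:,::-1]); P=P[(abs(P[:,2]-.06)<.004)&(abs(P[:,0]-.56)<.15)&(abs(P[:,1]+.25)<.16)]
H=(P[:,:2]*1000).astype(np.float32); med=np.median(H,0); print(med,len(H)); H=H[np.linalg.norm(H-med,axis=1)<100]; print('rest',cv2.minAreaRect(H))
E
```

```text
[-1 -1 -1 -1] 1164 ((546.6181640625, -299.4863586425781), (24.804044723510742, 25.067977905273438), 53.2997932434082)
[ 566.49744 -248.41432] 8930
rest ((563.3970336914062, -258.7842712402344), (170.13206481933594, 70.25051879882812), 68.39854431152344)
```

View pics/h.png

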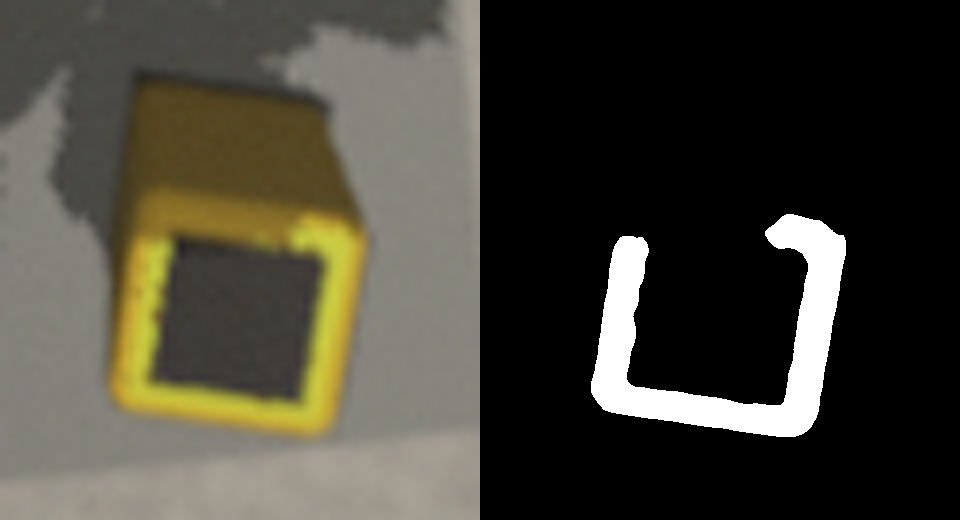

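Handle: centre (0.5467,-0.300), yaw 53.3°; the hole position worked out from the rest outline agrees within 1 mm. I move above it and check the alignment.

Call:
apply_moves(rotation=[[0,0,8.5],[0,0,8.6],[0,0,8.6],[0,0,8.6],[0,0,8.6]], translation=[[-0.93,1.29,4],[-0.93,1.29,6.1],[-0.93,1.29,6.1],[-0.93,1.29,6.1],[-0.93,1.29,6.1]], claw=[-1,-1,-1,-1,-1])

```text
time_s: 2.85
tcp_pos: [0.5474, -0.299, 0.2017]
tool_rot: [[0.596, 0.803, 0.003], [0.803, -0.596, -0.002], [0.0, 0.003, -1.0]]
ft_force: [-0.0, 0.3, -0.4]
grip_width: 0.0853
```

```bash
cat > obs.py <<'E'
from h import *
def avg(n=4):
    L=[]
    for _ in range(n):
        ctrl.capture('wrist'); L.append(ctrl.get_obs())
    return {k:np.mean([np.array(o[k]) for o in L],0) for k in L[0]},np.std([o['tcp_pos'] for o in L],0)
def rep():
    o,s=avg(); R=o['tool_rot']; print(o['time_s'],'tcp',o['tcp_pos'].round(4),'sd',s.round(4),'xang',np.degrees(np.arctan2(R[1,0],R[0,0])).round(2),'z',R[:,2].round(4),'F',o['ft_force'].round(2),'w',o['grip_width'].round(4),'q',o['q'].round(3)); return o
E
python3 - <<'E'
from obs import *
o=rep(); c=grab('wrist')
big=cv2.resize(c['img'][150:220,300:370],None,fx=8,fy=8,interpolation=cv2.INTER_CUBIC)
h=cv2.cvtColor(big,cv2.COLOR_BGR2HSV); ye=cv2.inRange(h,(18,100,150),(36,255,255))
N,l,st,ce=cv2.connectedComponentsWithStats(ye); i=1+st[1:,4].argmax(); print(st[i])
uv=(np.argwhere(l==i)[:,::-1]+.5)/8-.5+[300,150]; print(cv2.minAreaRect((plane(c,uv,.14)[:,:2]*1000).astype(np.float32)))
E
```

```text
2.9749999999999996 tcp [ 0.5471 -0.2995  0.2013] sd [0.0002 0.0001 0.0003] xang 53.37 z [ 0.0023 -0.0015 -1.    ] F [-0.17  0.22 -0.21] w 0.0853 q [-0.624  0.52   1.219  0.     1.399  0.016]
[ 141  461  167   97 7493]
((545.7781982421875, -311.6233825683594), (8.041585922241211, 16.280452728271484), 82.82217407226562)
```

```bash
python3 - <<'E'
from h import *
c=load('wrist'); u=proj(c,[[.5467,-.3,.14]])[0]; x0,y0=(u-40).astype(int); print(u)
big=cv2.resize(c['img'][y0:y0+80,x0:x0+80],None,fx=6,fy=6,interpolation=cv2.INTER_CUBIC)
h=cv2.cvtColor(big,cv2.COLOR_BGR2HSV); ye=cv2.inRange(h,(18,100,150),(36,255,255))
N,l,st,ce=cv2.connectedComponentsWithStats(ye); i=1+st[1:,4].argmax(); print(st[i])
uv=(np.argwhere(l==i)[:,::-1]+.5)/6-.5+[x0,y0]; print(cv2.minAreaRect((plane(c,uv,.14)[:,:2]*1000).astype(np.float32)))
E
```

```text
[320.30330807 202.63715499]
[ 226  274  125   72 4221]
((546.1179809570312, -309.4072265625), (8.72344970703125, 14.869453430175781), 54.91474914550781)
```

```bash
python3 - <<'E'
from h import *
c=load('wrist'); uv=np.argwhere(np.ones((400,640)))[:,::-1]; P=pts(c,uv); k=(abs(P[:,2]-.14)<.006)&(np.hypot(P[:,0]-.5467,P[:,1]+.3)<.03)
X=P[k]; print(k.sum(),X.mean(0),cv2.minAreaRect((plane(c,uv[k],.14)[:,:2]*1000).astype(np.float32)))
print(c['img'][195:212,300:340:5].tolist()[8])
E
```

```text
1258 [ 0.5475428  -0.2992767   0.13918781] ((547.8330078125, -299.1114807128906), (25.63431167602539, 25.415088653564453), 53.284732818603516)
[[71, 75, 76], [39, 110, 136], [35, 38, 40], [35, 39, 42], [37, 40, 43], [37, 39, 43], [37, 41, 44], [41, 114, 142]]
```

Depth of the top face gives centre (0.5475,-0.2993) and yaw 53.3°, within 0.5 mm of the TCP. I descend and close.

Call:
apply_moves(rotation=[[0,0,0],[0,0,0],[0,0,0],[0,0,0],[0,0,0],[0,0,0],[0,0,0],[0,0,0],[0,0,0],[0,0,0],[0,0,0],[0,0,0]], translation=[[0,0,3],[0,0,6],[0,0,9],[0,0,11],[0,0,11.9],[0,0,11.9],[0,0,11.9],[0,0,11.9],[0,0,11.9],[0,0,11.9],[0,0,11.9],[0,0,11.9]], claw=[-1,-1,-1,-1,-1,-1,1,1,1,1,1,1])

```text
time_s: 4.3
tcp_pos: [0.547, -0.3001, 0.0815]
tool_rot: [[0.597, 0.802, 0.002], [0.802, -0.597, -0.001], [0.0, 0.002, -1.0]]
ft_force: [1.0, -0.4, 6.0]
grip_width: 0.0246
```

```bash
python3 - <<'E'
from obs import *
rep()
E
```

```text
4.425 tcp [ 0.547  -0.3001  0.0815] sd [0. 0. 0.] xang 53.32 z [ 0.0017 -0.0011 -1.    ] F [ 0.22 -0.52  5.97] w 0.0247 q [-0.625  0.62   1.387  0.     1.133  0.016]
```

Gripped at 24.7 mm. I lift it straight out.

Call:
apply_moves(rotation=[[0,0,0],[0,0,0],[0,0,0],[0,0,0],[0,0,0],[0,0,0],[0,0,0]], translation=[[0,0,-1],[0,0,-4],[0,0,-8],[0,0,-12],[0,0,-16],[0,0,-17],[0,0,-17]], claw=[1,1,1,1,1,1,1])

```text
time_s: 5.2
tcp_pos: [0.5468, -0.3, 0.2522]
tool_rot: [[0.597, 0.802, 0.003], [0.802, -0.597, -0.002], [0.0, 0.003, -1.0]]
ft_force: [-1.0, 0.2, -1.3]
grip_width: 0.0246
```

```bash
cat > goal.py <<'E'
from obs import *
from scipy.spatial.transform import Rotation as Ro
D,n,xp=pickle.load(open('plate.pkl','rb'))
def Rt(ang):  # tool rot with z=-n and x at world heading ang(deg)
    z=-n; x=np.array([np.cos(np.radians(ang)),np.sin(np.radians(ang)),0]); x-=z*(x@z); x/=np.linalg.norm(x); return np.c_[x,np.cross(z,x),z]
def delta(p0,R0,p1,R1):
    print('rotvec',np.degrees(Ro.from_matrix(R0.T@R1).as_rotvec()).round(2),'trans cm',(R0.T@(p1-p0)*100).round(2))
E
python3 - <<'E'
from goal import *
o=rep(); c=grab('wrist'); cv2.imwrite('pics/w3.png',c['img'])
a=np.radians(53.3); R0=np.array([[np.cos(a),np.sin(a),0],[np.sin(a),-np.cos(a),0],[0,0,-1.]])
p0=np.array([.5467,-.3,.251]); delta(p0,R0,D['w']+n*(.0735+.06),Rt(101))
t=o['tcp_pos']+o['tool_rot'][:,2]*.0735; print('tip pred px',proj(c,t))
E
```

```text
5.325 tcp [ 0.5457 -0.2992  0.2486] sd [0.0002 0.0002 0.0008] xang 53.32 z [-0.0027  0.0021 -1.    ] F [ 0.37 -0.03 -1.94] w 0.0247 q [-0.625  0.499  1.127  0.     1.519  0.016]
rotvec [  6.8    8.42 -47.32] trans cm [ 29.48 -21.57   4.99]
tip pred px [[320.68313656 197.57005214]]
```

View pics/w3.png

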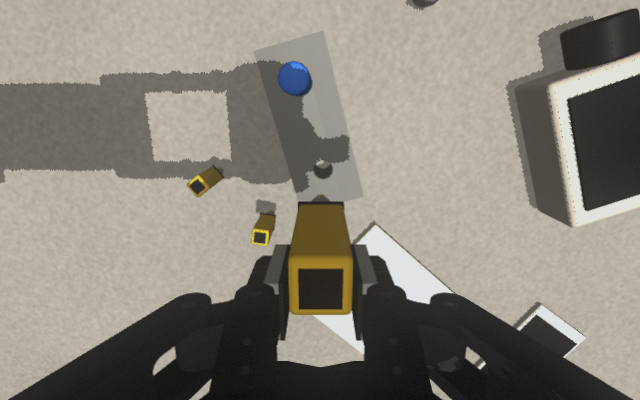

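The gauge is out, square between the pads, with its weight at −1.9 N. I move to 60 mm above the white dot, square to the plate.

Call:
apply_moves(rotation=[[6.8,8.42,-47.32],[6.8,8.42,-47.32],[6.8,8.42,-47.32],[6.8,8.42,-47.32],[6.8,8.42,-47.32],[6.8,8.42,-47.32],[6.8,8.42,-47.32],[6.8,8.42,-47.32],[6.8,8.42,-47.32],[6.8,8.42,-47.32],[6.8,8.42,-47.32],[6.8,8.42,-47.32]], translation=[[29.48,-21.57,2],[29.48,-21.57,4.99],[29.48,-21.57,4.99],[29.48,-21.57,4.99],[29.48,-21.57,4.99],[29.48,-21.57,4.99],[29.48,-21.57,4.99],[29.48,-21.57,4.99],[29.48,-21.57,4.99],[29.48,-21.57,4.99],[29.48,-21.57,4.99],[29.48,-21.57,4.99]], claw=[1,1,1,1,1,1,1,1,1,1,1,1])

```text
time_s: 6.65
tcp_pos: [0.5497, 0.0642, 0.2006]
tool_rot: [[-0.178, 0.981, -0.08], [0.968, 0.189, 0.164], [0.176, -0.048, -0.983]]
ft_force: [0.4, 0.0, -1.3]
grip_width: 0.0245
```

```bash
python3 - <<'E'
from goal import *
o=rep(); rep(); R=o['tool_rot']; print('cmd target tcp',D['w']+n*.1335,'angle err',np.degrees(np.arccos(-R[:,2]@n)), n)
c=grab('wrist'); s=grab('scene'); t=grab('top')
u=proj(s,o['tcp_pos']+R[:,2]*.03)[0].astype(int); cr=s['img'][u[1]-50:u[1]+50,u[0]-50:u[0]+50]
cv2.imwrite('pics/w4.png',np.hstack([cv2.resize(c['img'][100:300,220:420],(400,400),interpolation=cv2.INTER_CUBIC),cv2.resize(cr,(400,400),interpolation=cv2.INTER_CUBIC)])); print(u)
E
```

```text
6.775 tcp [0.5497 0.0646 0.2007] sd [0.     0.0002 0.    ] xang 100.44 z [-0.0795  0.1642 -0.9832] F [-0.07  0.16 -1.98] w 0.0247 q [-0.121  0.438  1.372  0.156  1.433 -0.336]
6.9750000000000005 tcp [0.5496 0.0652 0.2008] sd [0.     0.0001 0.    ] xang 100.5 z [-0.0797  0.1642 -0.9832] F [-0.24 -0.04 -1.13] w 0.025 q [-0.12   0.438  1.372  0.156  1.433 -0.336]
cmd target tcp [0.54998107 0.06525499 0.20114635] angle err 0.01861289682320888 [ 0.07984235 -0.16410492  0.98320637]
[312 162]
```

View pics/w4.png

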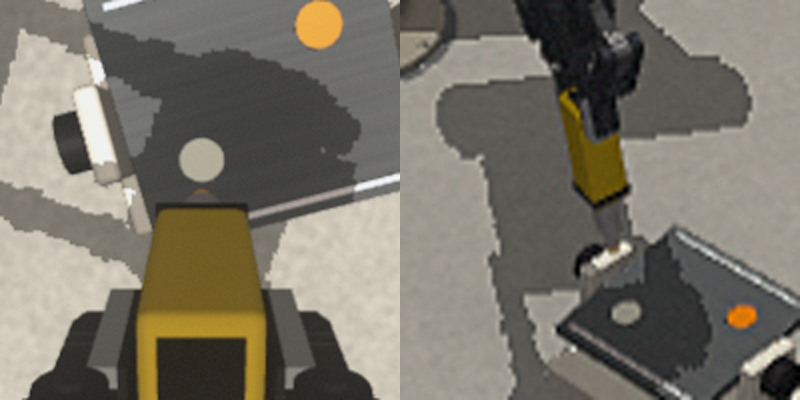

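Left: white dot at crop (202,160), ball just peeking out under the handle at (201,190), centred. I re-measure the plate from here and check the handle's side face against the tool axis.

```bash
python3 - <<'E'
from goal import *
c=load('wrist'); o=ctrl.get_obs(); R=np.array(o['tool_rot']); p=np.array(o['tcp_pos']); img=c['img']; h=cv2.cvtColor(img,cv2.COLOR_BGR2HSV)
uv=np.argwhere(np.ones((400,640)))[:,::-1]; P=pts(c,uv); ok=c['range_z'].ravel()>.05
y=np.cross(n,xp); C=(D['w']+D['o'])/2
q=np.c_[(P-C)@xp,(P-C)@y,(P-C)@n]
pl=ok&(abs(q[:,0])<.052)&(abs(q[:,1])<.045)&(abs(q[:,2])<.006)
m,n2,s,N=plane_fit(P[pl]); print('plane',m,n2,s,N,'angle to old deg',np.degrees(np.arccos(n2@n)),'offset mm',(m-C)@n*1000)
pm=pl.reshape(400,640).astype(np.uint8)*255
for k,mm in(('o',cv2.inRange(h,(3,120,60),(20,255,255))&pm),('w',cv2.inRange(h,(0,0,110),(180,70,255))&pm)):
    Nn,l,st,ce=cv2.connectedComponentsWithStats(mm); u=proj(c,D[k])[0]
    i=1+np.argmin(np.linalg.norm(ce[1:]-u,axis=1)+1e3*(st[1:,4]<60)); e=[cv2.minEnclosingCircle(np.argwhere(l==i)[:,::-1].astype(np.float32))]
    oo,d,_=rays(c,ce[i]); X=(oo+d*((m-oo)@n2/(d@n2))[:,None])[0]; print(k,st[i],ce[i],e,X,'shift mm',(X-D[k])*1000)
    D[k+'2']=X
print(np.linalg.norm(D['o2']-D['w2']))
# handle side face
L=(P-p)@R; ye=(cv2.inRange(h,(15,90,30),(36,255,255)).ravel()>0)&ok
f=ye&(L[:,0]>.005)&(L[:,0]<.022)&(abs(L[:,1])<.010)&(L[:,2]>-.035)&(L[:,2]<.02)
mm,nn,s,N=plane_fit(L[f]); print('side face tool frame',mm,nn*np.sign(nn[0]),s,N, 'yrange',L[f][:,1].min(),L[f][:,1].max(), 'zmax',np.percentile(L[ye&(abs(L[:,1])<.01)&(abs(L[:,0])<.025)][:,2],98))
w=ye&(abs(L[:,0]-.013)<.004)&(abs(L[:,1])<.02)
for a in np.arange(-.04,.021,.01):
    k=w&(abs(L[:,2]-a)<.005)
    if k.sum()>20: print('z',a.round(3),'x',np.median(L[k][:,0]).round(4),'y',L[k][:,1].min().round(4),L[k][:,1].max().round(4))
E
```

```text
Traceback (most recent call last):
NameError: name 'plane_fit' is not defined
```

```bash
cat > look.py <<'E'
from goal import *
from plate import plane_fit
c=load('wrist'); o=ctrl.get_obs(); R=np.array(o['tool_rot']); p=np.array(o['tcp_pos']); img=c['img']; h=cv2.cvtColor(img,cv2.COLOR_BGR2HSV)
uv=np.argwhere(np.ones((400,640)))[:,::-1]; P=pts(c,uv); ok=c['range_z'].ravel()>.05
y=np.cross(n,xp); C=(D['w']+D['o'])/2
q=np.c_[(P-C)@xp,(P-C)@y,(P-C)@n]
pl=ok&(abs(q[:,0])<.052)&(abs(q[:,1])<.045)&(abs(q[:,2])<.006)
m,n2,s,N=plane_fit(P[pl]); print('plane',m,n2,s,N,'angle to old deg',np.degrees(np.arccos(n2@n)),'offset mm',(m-C)@n*1000)
pm=pl.reshape(400,640).astype(np.uint8)*255
for k,mm in(('o',cv2.inRange(h,(3,120,60),(20,255,255))&pm),('w',cv2.inRange(h,(0,0,110),(180,70,255))&pm)):
    Nn,l,st,ce=cv2.connectedComponentsWithStats(mm); u=proj(c,D[k])[0]
    i=1+np.argmin(np.linalg.norm(ce[1:]-u,axis=1)+1e3*(st[1:,4]<60))
    oo,d,_=rays(c,ce[i]); X=(oo+d*((m-oo)@n2/(d@n2))[:,None])[0]; print(k,st[i],ce[i],X,'shift mm',((X-D[k])*1000).round(2))
L=(P-p)@R; ye=(cv2.inRange(h,(15,90,30),(36,255,255)).ravel()>0)&ok
f=ye&(L[:,0]>.005)&(L[:,0]<.022)&(abs(L[:,1])<.010)&(L[:,2]>-.035)&(L[:,2]<.02)
mm,nn,s,N=plane_fit(L[f]); print('side face tool frame',mm,nn*np.sign(nn[0]),s,N)
w=ye&(abs(L[:,0]-.013)<.004)&(abs(L[:,1])<.02)
for a in np.arange(-.04,.031,.01):
    k=w&(abs(L[:,2]-a)<.005)
    if k.sum()>20: print('z',a.round(3),'x',np.median(L[k][:,0]).round(4),'y',L[k][:,1].min().round(4),L[k][:,1].max().round(4))
E
python3 look.py
```

```text
plane [0.55880467 0.12352426 0.07448572] [ 0.07951435 -0.16434355  0.9831931 ] 0.0006910573145928527 11671 angle to old deg 0.023252294313682646 offset mm 0.10868251256612814
o [368 100  23  25 451] [378.98226164 111.75166297] [0.57754257 0.15472606 0.07818579] shift mm [-0.38  0.36  0.22]
w [310 169  22  22 395] [320.42531646 179.53417722] [0.53899958 0.08773794 0.07010564] shift mm [-0.32  0.57  0.22]
side face tool frame [ 1.23813997e-02 -3.75965865e-05 -1.37605805e-02] [9.99997848e-01 2.07245421e-03 9.37383250e-05] 0.00019136963134093303 1248
z -0.04 x 0.0123 y -0.0128 0.0125
z -0.03 x 0.0123 y -0.0127 0.0124
z -0.02 x 0.0123 y -0.0128 0.0125
z -0.01 x 0.0124 y -0.0127 0.0124
z 0.0 x 0.0123 y -0.0127 0.0127
z 0.01 x 0.0123 y -0.0127 0.0125
```

The plate and dots repeat within 0.6 mm, and the handle's face is square to the tool within 0.1°. I approach to about 6 mm above the dot for a force baseline.

Call:
apply_moves(rotation=[[0,0,0],[0,0,0],[0,0,0],[0,0,0],[0,0,0],[0,0,0]], translation=[[0.09,0,2],[0.09,0,4],[0.09,0,5],[0.09,0,5.4],[0.09,0,5.4],[0.09,0,5.4]], claw=[1,1,1,1,1,1])

```text
time_s: 7.8
tcp_pos: [0.5457, 0.0752, 0.1485]
tool_rot: [[-0.18, 0.981, -0.078], [0.968, 0.191, 0.164], [0.176, -0.046, -0.983]]
ft_force: [0.5, -0.5, -1.2]
grip_width: 0.0249
```

```bash
cat > f.py <<'E'
from goal import *
import sys
k=sys.argv[1]; N=int(sys.argv[2]); L=[]
for _ in range(N): ctrl.capture('wrist'); o=ctrl.get_obs(); L.append(np.r_[np.array(o['ft_force'])@n,o['ft_force'],o['tcp_pos'],np.array(o['tool_rot'])[:,2]])
L=np.array(L); a=L.mean(0); W=D[k]; tip=a[4:7]+a[7:]*.0735
q=tip-W; print('t',o['time_s'],'F.n',a[0].round(2),'sd',L[:,0].std().round(2),'F',a[1:4].round(2),'tip above plate mm (plunger out)',(q@n*1000).round(2),'in-plane x,y mm',(q@xp*1000).round(2),(q@np.cross(n,xp)*1000).round(2),'ang',np.degrees(np.arccos(-a[7:]@n)).round(2),'w',o['grip_width'])
E
python3 f.py w 8
```

```text
t 8.2 F.n -1.56 sd 0.34 F [-0.13  0.15 -1.55] tip above plate mm (plunger out) 6.05 in-plane x,y mm 0.33 1.07 ang 0.06 w 0.024831902125264056
```

Call:
apply_moves(rotation=[[0,0,0],[0,0,0],[0,0,0],[0,0,0]], translation=[[0,0,0.3],[0,0,0.6],[0,0,0.8],[0,0,0.8]], claw=[1,1,1,1])

```text
time_s: 8.6
tcp_pos: [0.5445, 0.0766, 0.1398]
tool_rot: [[-0.18, 0.98, -0.08], [0.968, 0.191, 0.164], [0.176, -0.048, -0.983]]
ft_force: [0.6, -0.2, 0.3]
grip_width: 0.0249
```

```bash
python3 f.py w 6
```

```text
t 8.9 F.n 0.86 sd 0.56 F [ 0.48 -0.62  0.73] tip above plate mm (plunger out) -2.37 in-plane x,y mm 0.1 1.21 ang 0.01 w 0.02506540421614032
```

Call:
apply_moves(rotation=[[0,0,0],[0,0,0]], translation=[[0,0,0.08],[0,0,0.08]], claw=[1,1])

```text
time_s: 9.1
tcp_pos: [0.5444, 0.0768, 0.1391]
tool_rot: [[-0.18, 0.98, -0.08], [0.968, 0.191, 0.164], [0.176, -0.048, -0.983]]
ft_force: [0.1, -0.7, 2.3]
grip_width: 0.0254
```

```bash
python3 f.py w 16; python3 - <<'E'
from h import *
s=grab('scene'); o=ctrl.get_obs(); u=proj(s,np.array(o['tcp_pos'])+np.array(o['tool_rot'])[:,2]*.055)[0].astype(int)
cv2.imwrite('pics/p1.png',cv2.resize(s['img'][u[1]-30:u[1]+30,u[0]-30:u[0]+30],(480,480),interpolation=cv2.INTER_CUBIC))
E
```

```text
t 9.9 F.n 1.39 sd 0.56 F [ 0.52 -0.34  1.32] tip above plate mm (plunger out) -3.29 in-plane x,y mm 0.06 1.23 ang 0.01 w 0.02468294951014845
```

View pics/p1.png

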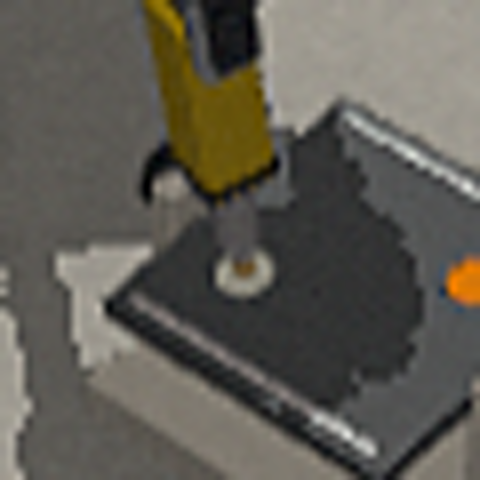

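The tip sits in the middle of the white dot. The force rise is 2.95 N, which implies about 4.9 mm; kinematics say 3.3 mm, so call it about 4 mm. It has been held for around 1 s. I hold a little longer, lift 40 mm, cross over and lower to just above the orange dot.

Call:
apply_moves(rotation=[[0,0,0],[0,0,0],[0,0,0],[0,0,0],[0,0,0],[0,0,0],[0,0,0],[0,0,0],[0,0,0],[0,0,0],[0,0,0],[0,0,0]], translation=[[0,0,0],[0,0,0],[0,0,0],[0,0,-1],[0,0,-3],[0,0,-4],[2.5,2.1,-4],[5,4.23,-4],[5.95,5.03,-4],[5.95,5.03,-4],[5.95,5.03,-2],[5.95,5.03,-1.5]], claw=[1,1,1,1,1,1,1,1,1,1,1,1])

```text
time_s: 11.15
tcp_pos: [0.5824, 0.1406, 0.16]
tool_rot: [[-0.179, 0.98, -0.084], [0.968, 0.191, 0.163], [0.176, -0.052, -0.983]]
ft_force: [-0.4, 0.3, -2.3]
grip_width: 0.0246
```

```bash
python3 - <<'E'
from h import *
for _ in range(3): c=grab('wrist')
E
python3 look.py | grep -v '^z'; python3 f.py o 10
```

```text
plane [0.54501577 0.13402027 0.07733699] [ 0.07917653 -0.16284633  0.98346945] 0.0006293878409190784 7672 angle to old deg 0.08296190591871248 offset mm 0.0886822230282581
o [309 181  27  20 362] [322.72928177 190.1160221 ] [0.57737895 0.1575568  0.07862877] shift mm [-0.54  3.19  0.66]
w [249 253  17  18 116] [254.21551724 259.81896552] [0.53330186 0.09050303 0.07107431] shift mm [-6.02  3.34  1.19]
side face tool frame [ 1.24713641e-02 -4.87054747e-05 -1.32950775e-02] [ 9.99998193e-01  1.79935940e-03 -6.13564087e-04] 0.00020013007208183166 1282
t 11.8 F.n -1.54 sd 0.66 F [ 0.02  0.11 -1.55] tip above plate mm (plunger out) 12.26 in-plane x,y mm 0.12 0.95 ang 0.05 w 0.02476044087378952
```

The plate's tilt is unchanged (0.08°, within noise), the handle has not shifted in the grip, and the baseline is the same. I press on orange to the same depth.

Call:
apply_moves(rotation=[[0,0,0],[0,0,0],[0,0,0],[0,0,0],[0,0,0],[0,0,0],[0,0,0]], translation=[[0,0,0.6],[0,0,1.0],[0,0,1.2],[0,0,1.35],[0,0,1.5],[0,0,1.53],[0,0,1.53]], claw=[1,1,1,1,1,1,1])

```text
time_s: 12.5
tcp_pos: [0.5829, 0.1439, 0.1471]
tool_rot: [[-0.18, 0.98, -0.08], [0.968, 0.191, 0.164], [0.176, -0.048, -0.983]]
ft_force: [-0.3, -1.3, 1.7]
grip_width: 0.0249
```

```bash
python3 f.py o 16; python3 - <<'E'
from h import *
grab('wrist'); s=grab('scene'); o=ctrl.get_obs(); u=proj(s,np.array(o['tcp_pos'])+np.array(o['tool_rot'])[:,2]*.055)[0].astype(int)
cv2.imwrite('pics/p2.png',cv2.resize(s['img'][u[1]-30:u[1]+30,u[0]-30:u[0]+30],(480,480),interpolation=cv2.INTER_CUBIC))
E
python3 look.py | egrep 'plane|side'
```

```text
t 13.3 F.n 1.33 sd 0.45 F [-0.69 -0.64  1.3 ] tip above plate mm (plunger out) -3.56 in-plane x,y mm -0.01 1.24 ang 0.01 w 0.024458698570789163
plane [0.54283243 0.13456773 0.07762013] [ 0.07960258 -0.16280686  0.98344159] 0.0006150428990447924 7870 angle to old deg 0.07682317109901793 offset mm 0.1029024771916037
side face tool frame [ 1.25762154e-02 -1.27056374e-05 -1.36383590e-02] [ 9.99997581e-01  2.12458382e-03 -5.69828419e-04] 0.0001924279038070054 1249
```

View pics/p2.png

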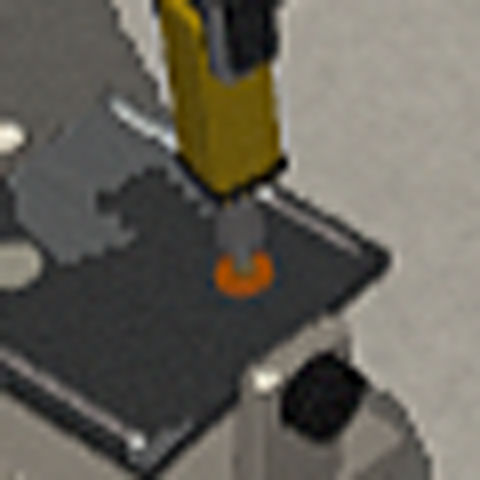

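On the orange dot the tip is centred at (243,270). The force rise is 2.87 N (about 4.7 mm) against 3.6 mm from kinematics, so around 4 mm, and the gauge is square within 0.1°. I hand in while holding.

```bash
python3 -c "
from cell import ctrl
print(ctrl.close_job())"
```

```text
the job is handed in; nothing more can be done
None
```

I took the gauge from the rest and pressed it on the white dot for a little over a second. I then lifted it about 40 mm clear and pressed it on the orange dot, where the arm was still holding it when I handed in at about 13.4 s.

**Checks that agreed**
- **Squareness:** the tool axis was within about 0.1° of the plate normal, and the handle's face was square to the tool within about 0.1°.
- **Position:** the tip was about 1 mm or less from the centre of each dot, and the camera crops showed it centred.
- **Plate:** the tilt was the same before and after, with less than 0.1° difference between measurements.
- **Grip:** the gauge did not shift in the fingers.

**Where they disagreed**
- **Plunger depth:** force and arm position differed by 1 to 1.6 mm, so the depth is about half-way in (roughly 4 mm) but not known exactly.

| Dot | Force rise | Depth from force | Depth from arm position |
|---|---|---|---|
| White | 2.95 N | 4.9 mm | 3.3 mm |
| Orange | 2.87 N | 4.7 mm | 3.6 mm |

- **Dot centres:** measured again just before the orange press, they came out 3 to 7 mm off because the gauge partly hid them. I ignored those and used the earlier clear view.

I made no planned contact with the driver or anything else, but did not check them again at the end.

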